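Check the root gap with a taper gauge

ROBOT

A 7-joint arm with a two-finger parallel gripper is mounted at the origin on the work surface. World frame = base frame: x ahead of the robot, y to its left, z up, the work surface at z = 0. Lengths are in mm, angles in rad, forces in N, time in s.
With the tool pointing down it reaches from about 400 to 900 mm from the base axis. Payload 5.6 kg.
Tool frame: the origin (TCP) lies at the very end of the fingers, on their centre line; the grasp point (between the pads) lies 19 mm behind it (ctrl.tcp_to_grasp is the z of the grasp point in the tool frame, in mm); z points along the fingers, y is the direction in which the jaws open and shut (so a half turn about z gives the same grasp; the last joint's range is limited). The gripper opens to 92 mm and grips with 3 to 60 N. Pads are 20 mm wide; open, the fingers measure 128 mm over their backs; the gripper's body (75 mm by 189 mm) begins 69 mm behind the grasp point.
Start: joints at [-1.217, 0.468, -0.012, 1.603, 0.006, 1.071, -0.056], TCP at [251.245, 599.487, 214.592] pointing down, gripper open.
Joint ranges: [-2.53, 2.53], [-0.31, 2.02], [-1.57, 1.55], [0.28, 2.44], [-1.29, 4.43], [0.15, 1.84], [-2.92, 2.92]. Speed limits (rad/s): [2.57, 2.57, 3.14, 3.14, 3.14, 3.14, 3.14].

INTERFACE

Orientations are given as a unit quaternion [w, x, y, z].
In Python, from bench import telemetry, eyes, order, spotter, ctrl gives the robot as it stands. The module is installed in compiled form; this text tells all that it offers.
- The arm moves only by the shell command python3 -m pendant 'ROWS' [FORCE]. ROWS is JSON, a list of rows, each an object with "slide": the shift along the world's x, y, z in mm, a list of three; "turn": the turn, a rotation vector about the world's x, y, z in degrees, a list of three; "fingers": the finger opening in mm, from 0 to 91.9. In form: [{"slide": [tx, ty, tz], "turn": [rx, ry, rz], "fingers": fingers}, ...]. A call has 1 to 20 rows; each row shifts and turns the commanded pose from where the row before left it; what a row does not reach is not made up. A row lasts 1/12 s, in which the tool goes at most 41.7 mm and 7.16 degrees, less where a joint would pass 70% of its speed; a pose out of reach is approached as far as the arm can. A call with a gripper value outside its range is refused whole. The fingers move at their own pace and stop on an object; FORCE is the grip in N (left out, the last holds). Time passes only in rows, so rows that do not move let the fingers close. It gives the time, the measured TCP pose, the force and the opening at its end, in the units of the state.
- telemetry.observe(): the state, without advancing time (a new reading comes with each control period).
- eyes.camera(name): name is "side" or "top"; returns a dict with "frame" (384x512x3 uint8, blue, green, red), "fx", "fy", "cx", "cy" (pixels), "rvec" (rotation vector, rad) and "tvec" (3), from world to camera coordinates, as OpenCV has them. Camera axes: x right, y down, z forward; pixel columns grow to the right and rows downward; lengths in mm; the calibration is good to about 2 mm. A picture is of the moment at which its call begins. There is no depth.
- order.hand_in(): hands the job in, once; it reports no verdict.
Trained networks look in a picture, given as the dict that the camera call returned (one of the last four; its "shot" number tells which), for a name from the list of things; names that differ only in an ending like _2 or _b are one class to them, and where a whole thing is asked for, a point or a joint stands for the part that bears it (a point fixed in the world has none). Each returns a list of dicts, best first, with "confidence" (0 to 1); they miss things now and then, are a little off and sometimes report something else, mostly with a low value. They report only what shows in the picture. A call takes as long as a camera call. They do not tell look-alikes from the thing itself.
- spotter.boxes_of(picture, query): "centre" ([column, row] in pixels, amid what is visible of it).
- spotter.place_of(picture, query): "centre" ([column, row] in pixels: a listed point, or the origin of a listed thing).
The state is a dict: "time": time; "q": joint angles; "dq": joint speeds; "tau": joint torques, N m; "ee_pos": TCP position; "tcp_rot": TCP orientation; "contact_force": force on the tool from outside, world axes, zero at the start; "ft_torque": the same for the moment, N m; "width": finger opening in mm.
Only numpy, scipy, OpenCV 4.12 (cv2) and the standard library are available. Lean on these libraries where they do the work, as an engineer would, in place of code of your own. Each camera call takes 0.05 s, during which the arm holds its last target.

TASK

Take the tapered gap gauge out of its stand and slide its blade straight down into the gap between the two clamped, bevelled plates, upright and flat along the seam, until it drags snugly against both plates; do not push the plates apart. Finish while still holding the gauge in the gap at that depth, and leave the bracket, the tube offcut and the hammer where they are.

Things in the scene. Friction and masses are not known exactly. Their poses are not given: they have to be found in the camera images.
- gauge: Loose tapered gap gauge, about 0.11 kg, standing in its stand's slot. Origin at the blade's tip (lower end), z up towards the handle. Steel blade 75 mm long (z 0 to 75), 16 mm wide along x; along y it is a wedge, 2.5 mm thick at the tip growing evenly to 10 mm at z = 75
- gauge_grip (a point): The place to grip on the gauge's black handle block, 103 mm above the blade's tip on its axis. The handle is 30 mm along the gauge's x, 18 mm along its y, 50 mm tall (75 to 125 mm above the tip); either pair of faces can be gripped
- stand: Fixed grey block, 64 mm (x) by 60 mm (y), 85 mm tall, origin at the centre of its underside, z up. A slot in its top, 21 mm along x by 12.5 mm along y, holds the blade; the handle's underside rests on the top with the blade's tip 10 mm above the table, the gauge's x along the stand's x
- fixture: Fixed welding fixture, origin at the centre of its underside, x along the seam, y across it, z up. Base 130 mm (x) by 190 mm (y) by 10 mm; its clamp posts and feet on the plates' outer edges reach 92 mm above the table. Under the gap it is empty down to the base, 64 mm below the plates' origins. It may stand left or right of the stand
- plate_a: Fixed steel plate, 120 mm along x (the seam), 75 mm across, 12 mm thick, top 82 mm above the table. Origin at the middle of the upper edge of its root face (the upright 4 mm face at the gap), 74 mm above the table; it spreads towards -y. Above the root face a bevel leans back 30 degrees, so the plates form a V with the gap at its bottom
- plate_b: Mirror-image plate across the gap, spreading towards +y; axes as plate_a, origin likewise on its own root face. The gap, 4.5 to 7.5 mm, is the distance between the two origins. The plate is only clamped: a sideways push above about 16 N slides it away, so 5 to 8 N of resistance to lowering is snug. The tip is then about 20 to 50 mm below the origins
- bracket: Bystander: loose dark steel angle bracket, base 75 mm by 90 mm, 61 mm tall, origin at the centre of its underside
- tube: Bystander: loose square steel tube offcut, 90 mm long by 50 mm by 50 mm, origin at the centre of its underside
- hammer: Bystander: loose hammer, 240 mm long, lying on the table, head about 30 mm tall
Not all that is in view belongs to the job. Of the things that look like the fixture, take the one that is farthest to the robot's right at the start. What is shaped like the stand but orange is not meant.

How it is judged:
By the outcome, as a careful person would: the job done as asked, in the order asked, and still so for the second after the job is handed in, while the arm keeps its last pose, push and grip.
It also fails if it takes over 45 s, if anything falls off the work surface, if the arm or the gripper's body presses on something with over 40 N, if the wrist force passes 120 N, or if a joint passes its speed limit or range.

## Working session

There is one attempt and no reset: what is moved stays moved. The work goes in short steps, Python scripts to look and compute and a shell command to move; the robot and the scene stay as the last step left them, time stands still between calls to the robot, and variables do not carry over. Pictures are saved under pics/ and viewed, and the job is handed in when it is done.

```bash
mkdir -p pics; cat > h.py <<'E'
import numpy as np, cv2
from bench import telemetry, eyes, order, spotter, ctrl
def K(p): return np.array([[p['fx'],0,p['cx']],[0,p['fy'],p['cy']],[0,0,1.]])
def ray(p,uv):
    R,_=cv2.Rodrigues(np.array(p['rvec'],float)); t=np.array(p['tvec'],float)
    d=R.T@np.linalg.inv(K(p))@np.array([uv[0],uv[1],1.]); o=-R.T@t
    return o,d/np.linalg.norm(d)
def atz(p,uv,z):
    o,d=ray(p,uv); return o+d*(z-o[2])/d[2]
def tri(p,uv,p2,uv2):
    o,d=ray(p,uv);o2,d2=ray(p2,uv2)
    A=np.stack([d,-d2],1); s=np.linalg.lstsq(A,o2-o,rcond=None)[0]
    a=o+d*s[0];b=o2+d2*s[1]; return (a+b)/2,np.linalg.norm(a-b)
def proj(p,X):
    return cv2.projectPoints(np.array(X,float).reshape(-1,1,3),np.array(p['rvec'],float),np.array(p['tvec'],float),K(p),None)[0].reshape(-1,2)
E
python3 - <<'E'
from h import *
import pickle
P={n:eyes.camera(n) for n in('side','top')}
pickle.dump(P,open('p0.pkl','wb'))
for n in P:
    cv2.imwrite(f'pics/{n}0.png',P[n]['frame'])
    print(n,P[n]['shot'],ray(P[n],(256,192)))
    for q in ['gauge','gauge_grip','stand','fixture','plate_a','plate_b','bracket','tube','hammer']:
        print(q,[(np.round(d['centre'],1).tolist(),round(d['confidence'],2)) for d in spotter.place_of(P[n],q)][:5])
print(telemetry.observe(), ctrl.tcp_to_grasp)
E
```

```text
side 1 (array([ 331.12843938, -853.46644912, 1040.96708544]), array([ 0.18453453,  0.70173154, -0.68812779]))
gauge [([257.6, 272.0], 0.72)]
gauge_grip [([261.0, 272.3], 0.82)]
stand [([219.2, 322.7], 0.87), ([261.6, 298.8], 0.84)]
fixture [([215.8, 200.5], 0.92), ([186.4, 151.3], 0.59)]
plate_a [([217.8, 183.6], 0.74), ([183.2, 130.1], 0.73), ([211.9, 178.5], 0.67), ([319.9, 233.8], 0.6), ([180.2, 131.8], 0.55)]
plate_b [([217.8, 183.6], 0.74), ([183.2, 130.1], 0.73), ([211.9, 178.5], 0.67), ([319.9, 233.8], 0.6), ([180.2, 131.8], 0.55)]
bracket [([321.1, 234.9], 0.82)]
tube []
hammer [([287.7, 179.5], 0.62)]
top 2 (array([ 509.94782903,  111.91904495, 1170.00222726]), array([ 0.07581723, -0.0081362 , -0.99708854]))
gauge [([345.0, 211.9], 0.46)]
gauge_grip [([356.2, 211.6], 0.6)]
stand [([349.8, 214.8], 0.73), ([355.3, 247.5], 0.66)]
fixture [([141.7, 252.8], 0.86), ([225.8, 226.8], 0.71)]
plate_a [([133.8, 249.8], 0.88), ([220.4, 229.9], 0.82), ([137.8, 252.2], 0.61), ([224.2, 229.7], 0.59)]
plate_b [([133.8, 249.8], 0.88), ([220.4, 229.9], 0.82), ([137.8, 252.2], 0.61), ([224.2, 229.7], 0.59)]
bracket [([286.2, 144.6], 0.75)]
tube [([346.2, 151.8], 0.64)]
hammer [([215.8, 154.7], 0.9)]
{'time': 1.0, 'q': array([-1.21700828,  0.46746804, -0.01160331,  1.60270118,  0.00600009,
        1.0713609 , -0.05628263]), 'dq': array([-5.88163014e-04,  1.93163931e-04,  5.53470667e-05, -2.22296036e-05,
        2.52494074e-03,  3.95709572e-04, -3.11861844e-04]), 'tau': array([-1.69552982e-04, -5.20422900e+01, -1.27576242e-02, -2.44071132e+01,
       -5.67328383e-02,  1.10072637e-02, -1.40701211e-06]), 'ee_pos': array([251.24366516, 599.50411667, 214.61263168]), 'tcp_rot': array([2.60759882e-05, 1.97120101e-01, 9.80379346e-01, 4.52997222e-05]), 'contact_force': array([ 0.07131827, -0.45922974,  0.87135429]), 'ft_torque': array([-0.0087563 , -0.01247608, -0.0386976 ]), 'width': 91.77613185674065} -18.700000000000003
```

View pics/side0.png

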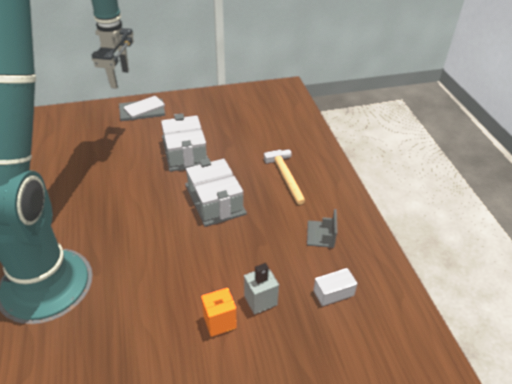

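View pics/top0.png

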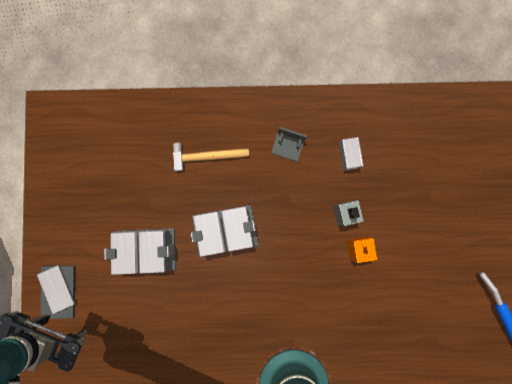

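```bash
python3 - <<'E'
from h import *
import pickle
P=pickle.load(open('p0.pkl','rb'))
for n,c in (('side',[(140,110,260,220),(190,240,300,350)]),('top',[(95,190,270,290),(310,180,400,270)])):
    for i,(a,b,d,e) in enumerate(c):
        im=P[n]['frame'][b:e,a:d]; s=min(780/(d-a),580/(e-b)); cv2.imwrite(f'pics/{n}0_c{i}.png',cv2.resize(im,None,fx=s,fy=s,interpolation=cv2.INTER_CUBIC)); print(n,i,s)
E
```

```text
side 0 5.2727272727272725
side 1 5.2727272727272725
top 0 4.457142857142857
top 1 6.444444444444445
```

View crops.

The side view shows the grey stand and gauge at (261,290), the orange look-alike at (219,312), and fixtures at (215,190) and (185,142). The top view, where the robot's right is image right, shows the stand at (349,214), the orange block at (365,250), fixtures at (225,231) and (141,252), and a plate on a flat base at (57,290).

Fixture candidates in the top view are (225,231), (141,252) and (57,290). The farthest right is (225,231). Stand candidates are the grey (349,214) and the orange (365,250); I take the grey.

View pics/top0_c0.png

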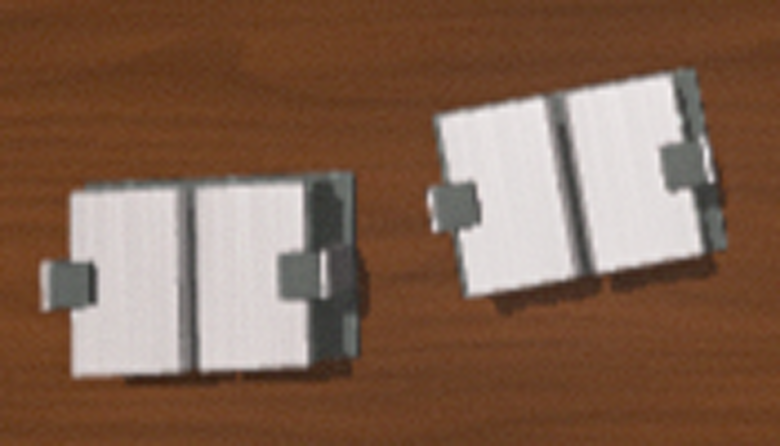

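View pics/top0_c1.png

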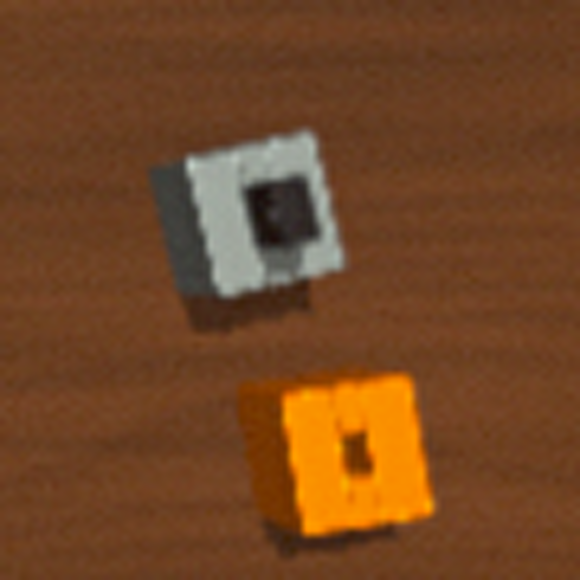

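View pics/side0_c0.png

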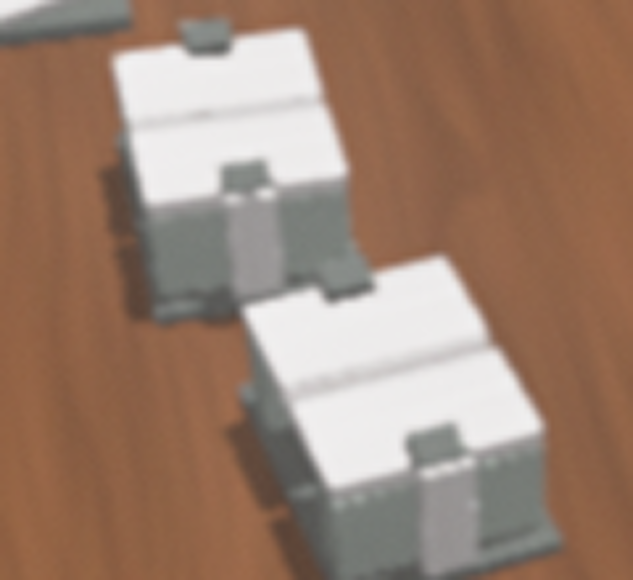

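View pics/side0_c1.png

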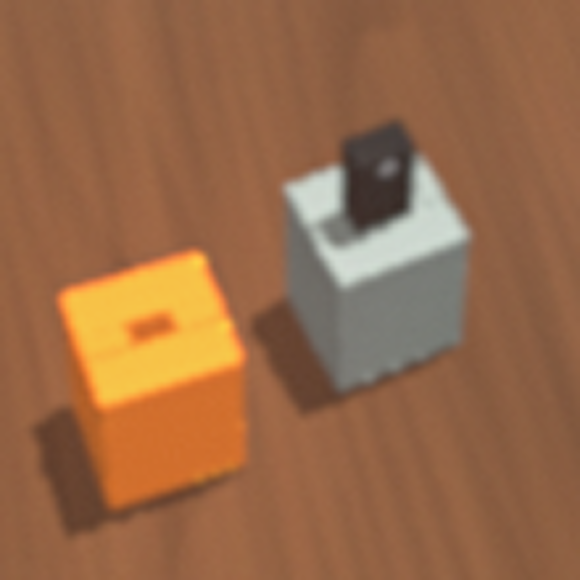

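The crops confirm the choices. The right fixture's seam runs at top-view px (220,212) to (227,251). The grey stand holds the black handle at top-view px (353,213). Next I fit the poses to the silhouettes.

```bash
cat > fit.py <<'E'
from h import *
import pickle
from scipy.optimize import minimize
S=6
def box(x0,x1,y0,y1,z0,z1): return np.array([[a,b,c] for a in(x0,x1) for b in(y0,y1) for c in(z0,z1)],float)
def place(X,pose):
    c,s=np.cos(pose[2]),np.sin(pose[2]); R=np.array([[c,-s,0],[s,c,0],[0,0,1]])
    return X@R.T+np.array([pose[0],pose[1],0])
def hullmask(p,Xs,roi):
    a,b,d,e=roi; m=np.zeros(((e-b)*S,(d-a)*S),np.uint8)
    for X in Xs:
        uv=(proj(p,X)-[a,b]+.5)*S-.5
        h=cv2.convexHull(uv.astype(np.float32))
        cv2.fillConvexPoly(m,np.round(h*16).astype(np.int32),1,shift=4) 
    return cv2.resize(m.astype(np.float32),(d-a,e-b),interpolation=cv2.INTER_AREA)
def fit(cams,parts,ign,x0,sd=(4,4,.08)):
    # cams: list (p,roi,soft mask)
    def cost(v):
        t=0
        for p,roi,m in cams:
            r=hullmask(p,[place(X,v) for X in parts],roi)
            w=1-hullmask(p,[place(X,v) for X in ign],roi) if ign else 1
            t+=(w*(r-m)**2).sum()
        return t
    sx=np.array([np.array(x0)]+[np.array(x0)+np.eye(3)[i]*sd[i] for i in range(3)])
    r=minimize(cost,x0,method='Nelder-Mead',options=dict(initial_simplex=sx,xatol=.01,fatol=.01,maxiter=400))
    return r.x,r.fun
def soft(ch,lo,hi): return np.clip((ch-lo)/(hi-lo),0,1).astype(np.float32)
E
python3 - <<'E'
from fit import *
P=pickle.load(open('p0.pkl','rb'))
for n in P: print(n,P[n]['fx'],P[n]['fy'])
roi={'top':((185,195,262,265),(330,192,370,235)),'side':((180,153,250,230),(236,258,288,318))}
# print init
t=P['top']; s0=atz(t,(352,214),85); f0=atz(t,(224,231),82); print(s0,f0)
for n in P:
    for k,(x,y) in (('fx',(0,0)),):
        pass
    f=P[n]['frame'].astype(float)
    for nm,pts in {'top':{'wood':(300,200),'plate':(212,235),'base':(254,240),'standtop':(346,220),'standside':(339,218),'handle':(353,212)},'side':{'wood':(290,230),'plate':(215,175),'front':(214,212),'stand':(255,284),'side':(262,300),'h':(262,272)}}[n].items():
        print(n,nm,f[pts[1],pts[0]])
E
```

```text
side 489.3556083489439 489.3556083489439
top 366.0384105725288 366.0384105725288
[ 521.10953534 -179.89717128   85.        ] [478.97089244 200.19586049  82.        ]
side wood [ 69.  98. 145.]
side plate [235. 235. 237.]
side front [118. 123. 119.]
side stand [116. 121. 120.]
side side [119. 124. 123.]
side h [100. 101. 107.]
top wood [ 36.  66. 109.]
top plate [219. 221. 225.]
top base [93. 99. 94.]
top standtop [158. 166. 161.]
top standside [56. 61. 60.]
top handle [52. 53. 58.]
```

```bash
cat > run1.py <<'E'
from fit import *
P=pickle.load(open('p0.pkl','rb'))
roi={'top':((185,195,262,265),(330,192,370,235)),'side':((180,153,250,230),(236,258,288,318))}
fc,sc,hc={}, {}, {}
for n in P:
    f=P[n]['frame'].astype(np.float32)
    a,b,d,e=roi[n][0]; fc[n]=(P[n],roi[n][0],soft(f[b:e,a:d,0],110,222))
    a,b,d,e=roi[n][1]; g=f[b:e,a:d]; sat=(g[...,2]-g[...,0])/(g[...,2]+5)
    sc[n]=(P[n],roi[n][1],1-soft(sat,.08,.5))
    v=g.max(2); hc[n]=(P[n],roi[n][1],v)
plates=[box(-60,60,-78,78,82,82)]; ignP=[box(-22,22,-100,-55,82,92),box(-22,22,55,100,82,92),box(-62,62,-9,9,82,82)]
st=[box(-32,32,-30,30,0,85),box(-15,15,-9,9,85,135)]
for nm,c in (('both',['top','side']),('top',['top']),('side',['side'])):
    for g in (0,6): 
        pass
    x,fu=fit([fc[k] for k in c],plates,ignP,[479,198,.17]); print('fixture',nm,x.round(2),np.degrees(x[2]).round(2),round(fu,1))
    for y0 in (.2,.2-np.pi/2):
        x,fu=fit([sc[k] for k in c],st,None,[521,-182,y0]); print('stand',nm,x.round(2),np.degrees(x[2]).round(2),round(fu,1))
E
python3 run1.py
```

```text
fixture both [4.7950e+02 2.0446e+02 1.6000e-01] 8.99 66.6
stand both [ 5.2596e+02 -1.7749e+02  1.9000e-01] 10.91 71.0
stand both [ 526.12 -176.54   -1.34] -76.98 126.7
fixture top [4.7928e+02 2.0466e+02 1.6000e-01] 9.11 5.2
stand top [ 5.2518e+02 -1.7732e+02  2.2000e-01] 12.47 19.5
stand top [ 525.08 -177.26   -1.3 ] -74.25 51.3
fixture side [4.7998e+02 2.0379e+02 1.6000e-01] 9.15 60.5
stand side [ 5.2660e+02 -1.7698e+02  1.7000e-01] 10.0 44.3
stand side [ 526.59 -176.06   -1.35] -77.16 69.5
```

```bash
python3 - <<'E'
from fit import *
P=pickle.load(open('p0.pkl','rb'))
out=[]
F=[479.4,204.5,np.radians(9.05)];S_=[525.9,-177.3,np.radians(11)]
for n,rs in {'top':((185,195,262,265),(325,187,375,240)),'side':((175,150,255,230),(231,253,293,323))}.items():
  for r,items in zip(rs,([(box(-60,60,-78,78,82,82),F),(box(-60,60,0,0,74,74),F),(box(-65,65,-95,95,0,0),F)],[(box(-32,32,-30,30,85,85),S_),(box(-15,15,-9,9,85,135),S_),(box(-32,32,-30,30,0,0),S_)])):
    a,b,d,e=r; k=min(390/(d-a),290/(e-b)); im=cv2.resize(P[n]['frame'][b:e,a:d],None,fx=k,fy=k,interpolation=cv2.INTER_CUBIC)
    for X,po in items:
        uv=(proj(P[n],place(X,po))-[a,b]+.5)*k
        cv2.polylines(im,[cv2.convexHull(uv.astype(np.float32)).astype(np.int32)],True,(0,0,255),1)
    c=np.zeros((295,395,3),np.uint8); c[:im.shape[0],:im.shape[1]]=im[:295,:395]; out.append(c)
cv2.imwrite('pics/ov0.png',np.vstack([np.hstack(out[:2]),np.hstack(out[2:])]))
E
```

```text
(no output)
```

View pics/ov0.png

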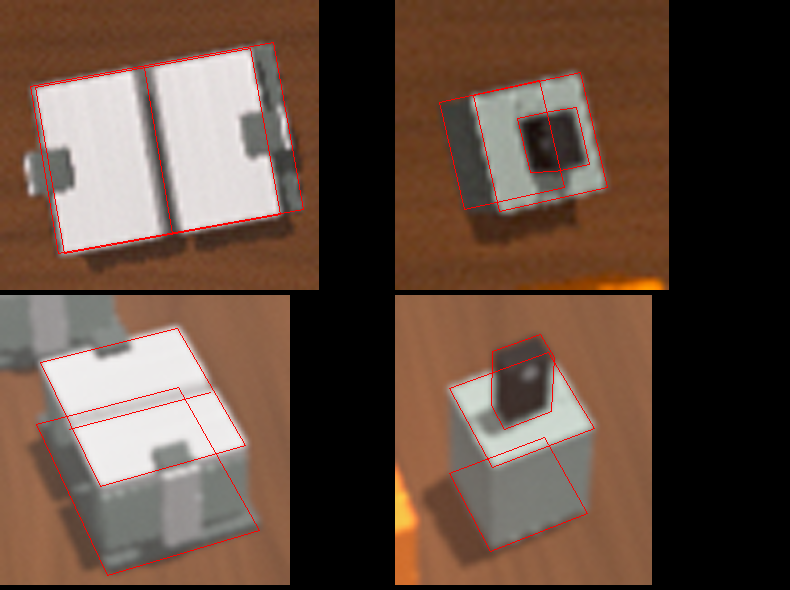

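The overlay agrees with the picture for both things. The stand is at (526, -177.3) yawed 11.0°, and the fixture is at (479.4, 204.5) yawed 9.05°. I move over the stand with the jaws along the gauge's y.

```bash
python3 -m pendant '[{"slide":[20.8,-31.8,0],"turn":[0,0,6.74],"fingers":60},{"slide":[20.8,-31.8,0],"turn":[0,0,6.74],"fingers":60},{"slide":[20.8,-31.8,0],"turn":[0,0,6.74],"fingers":60},{"slide":[20.8,-31.8,0],"turn":[0,0,6.74],"fingers":60},{"slide":[20.8,-31.8,0],"turn":[0,0,6.74],"fingers":60},{"slide":[20.8,-31.8,0],"turn":[0,0,0],"fingers":60},{"slide":[20.8,-31.8,0],"turn":[0,0,0],"fingers":60},{"slide":[20.8,-31.8,0],"turn":[0,0,0],"fingers":60},{"slide":[20.8,-31.8,0],"turn":[0,0,0],"fingers":60},{"slide":[20.8,-31.8,0],"turn":[0,0,0],"fingers":60},{"slide":[20.8,-31.8,0],"turn":[0,0,0],"fingers":60}]' 25
python3 -m pendant '[{"slide":[4.2,-38.8,0],"turn":[0,0,0],"fingers":60},{"slide":[4.2,-38.8,0],"turn":[0,0,0],"fingers":60},{"slide":[4.2,-38.8,0],"turn":[0,0,0],"fingers":60},{"slide":[4.2,-38.8,0],"turn":[0,0,0],"fingers":60},{"slide":[4.2,-38.8,0],"turn":[0,0,0],"fingers":60},{"slide":[4.2,-38.8,0],"turn":[0,0,0],"fingers":60},{"slide":[4.2,-38.8,0],"turn":[0,0,0],"fingers":60},{"slide":[4.2,-38.8,0],"turn":[0,0,0],"fingers":60},{"slide":[4.2,-38.8,0],"turn":[0,0,0],"fingers":60},{"slide":[4.2,-38.8,0],"turn":[0,0,0],"fingers":60},{"slide":[4.2,-38.8,0],"turn":[0,0,0],"fingers":60},{"slide":[0,0,0],"turn":[0,0,0],"fingers":60},{"slide":[0,0,0],"turn":[0,0,0],"fingers":60}]'
```

```text
time: 1.92
ee_pos: [480.9, 248.0, 215.0]
tcp_rot: [0.0, -0.096, 0.995, 0.0]
contact_force: [0.8, 0.4, 0.4]
width: 60.0
time: 3.0
ee_pos: [525.8, -179.8, 214.6]
tcp_rot: [-0.0, -0.093, 0.996, -0.0]
contact_force: [0.6, 0.3, 0.8]
width: 60.0
```

```bash
cat >> h.py <<'E'
from scipy.spatial.transform import Rotation
def st():
    o=telemetry.observe(); w,x,y,z=o['tcp_rot']; R=Rotation.from_quat([x,y,z,w]).as_matrix()
    print('t',round(o['time'],2),'tcp',o['ee_pos'].round(2),'jaw',round(np.degrees(np.arctan2(R[1,1],R[0,1])),2),'zax',R[:,2].round(4),'F',o['contact_force'].round(2),'M',o['ft_torque'].round(3),'w',round(o['width'],2),'q7',round(o['q'][6],2))
    return o,R
E
python3 - <<'E'
from h import *
st()
p=eyes.camera('side'); im=p['frame'][220:330,190:310]; cv2.imwrite('pics/side1.png',cv2.resize(im,None,fx=5,fy=5,interpolation=cv2.INTER_CUBIC))
E
```

```text
t 3.0 tcp [ 525.82 -179.76  214.55] jaw 100.67 zax [-1.e-04 -7.e-04 -1.e+00] F [0.6  0.28 0.85] M [ 0.134 -0.013  0.027] w 60.0 q7 2.11
```

View pics/side1.png

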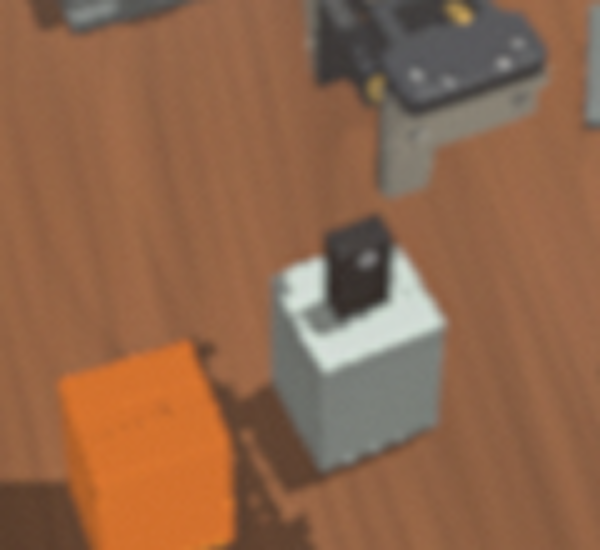

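The picture shows the gripper above the stand, with the handle untouched at crop (360,265). I correct +2.4 in y and descend to the grip height.

```bash
python3 -m pendant '[{"slide":[0,2.4,-25],"turn":[0,0,0],"fingers":60},{"slide":[0,0,-25],"turn":[0,0,0],"fingers":60},{"slide":[0,0,-25],"turn":[0,0,0],"fingers":60},{"slide":[0,0,-20],"turn":[0,0,0],"fingers":60},{"slide":[0,0,-15],"turn":[0,0,0],"fingers":60},{"slide":[0,0,-10],"turn":[0,0,0],"fingers":60},{"slide":[0,0,0],"turn":[0,0,0],"fingers":60},{"slide":[0,0,0],"turn":[0,0,0],"fingers":60}]' 25
python3 - <<'E'
from h import *
st()
for n,r in (('side',(210,230,310,330)),('top',(320,180,400,260))):
    p=eyes.camera(n); a,b,d,e=r; im=p['frame'][b:e,a:d]; cv2.imwrite(f'pics/{n}2.png',cv2.resize(im,None,fx=4,fy=4,interpolation=cv2.INTER_CUBIC))
a=cv2.imread('pics/side2.png');b=cv2.resize(cv2.imread('pics/top2.png'),(400,400));cv2.imwrite('pics/g2.png',np.hstack([a,b]))
E
```

```text
time: 3.72
ee_pos: [526.5, -173.6, 94.7]
tcp_rot: [-0.0, -0.096, 0.995, 0.0]
contact_force: [-0.0, 0.7, 0.7]
width: 60.0
t 3.72 tcp [ 526.48 -173.56   94.69] jaw 101.06 zax [-2.e-04  5.e-04 -1.e+00] F [-0.04  0.67  0.69] M [ 0.019 -0.019 -0.001] w 59.96 q7 2.16
```

View pics/g2.png

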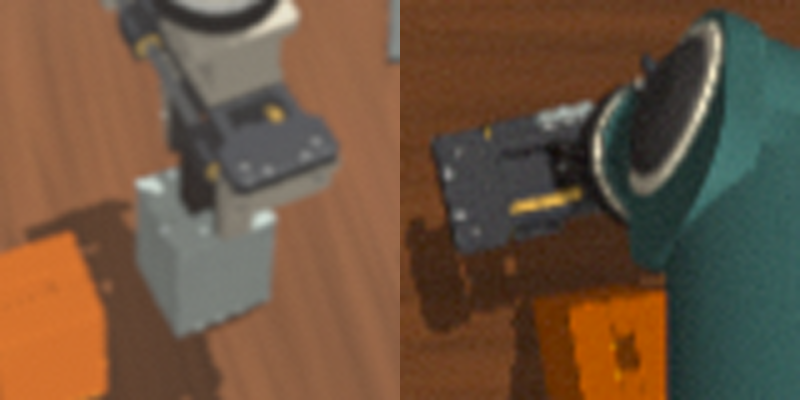

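The pictures show the fingers straddling the handle, side px about (262,278). The y reading overshot to -173.6 because the earlier one was still lagging, so I move y back 3.7 and then close.

```bash
python3 -m pendant '[{"slide":[-0.5,-3.7,0],"turn":[0,0,0],"fingers":60},{"slide":[0,0,0],"turn":[0,0,0],"fingers":60},{"slide":[0,0,0],"turn":[0,0,0],"fingers":60},{"slide":[0,0,0],"turn":[0,0,0],"fingers":60}]' 25
python3 -c "
from h import *
st()"
```

```text
time: 4.15
ee_pos: [525.9, -178.6, 95.0]
tcp_rot: [0.0, -0.095, 0.995, -0.0]
contact_force: [-0.4, -0.8, -0.7]
width: 60.2
t 4.15 tcp [ 525.91 -178.6    95.03] jaw 100.94 zax [ 8.e-04 -1.e-04 -1.e+00] F [-0.41 -0.77 -0.71] M [0.061 0.061 0.028] w 60.22 q7 2.17
```

```bash
for i in 1 2 3 4; do python3 -m pendant '[{"slide":[0,0,0],"turn":[0,0,0],"fingers":60}]' | sed -n 2,4p; done
```

```text
ee_pos: [525.8, -178.5, 94.8]
tcp_rot: [0.0, -0.095, 0.995, -0.0]
contact_force: [0.2, -0.2, -0.5]
ee_pos: [525.8, -178.4, 94.7]
tcp_rot: [0.0, -0.096, 0.995, 0.0]
contact_force: [-0.3, 0.4, -0.6]
ee_pos: [525.8, -178.4, 94.6]
tcp_rot: [0.0, -0.095, 0.995, 0.0]
contact_force: [-0.3, -0.2, 0.8]
ee_pos: [525.7, -178.4, 94.6]
tcp_rot: [-0.0, -0.096, 0.995, 0.0]
contact_force: [-0.3, -0.1, 0.7]
```

```bash
python3 -m pendant '[{"slide":[0.2,1,0],"turn":[0,0,0],"fingers":40},{"slide":[0,0,0],"turn":[0,0,0],"fingers":30},{"slide":[0,0,0],"turn":[0,0,0],"fingers":24},{"slide":[0,0,0],"turn":[0,0,0],"fingers":20},{"slide":[0,0,0],"turn":[0,0,0],"fingers":12},{"slide":[0,0,0],"turn":[0,0,0],"fingers":12},{"slide":[0,0,0],"turn":[0,0,0],"fingers":12},{"slide":[0,0,0],"turn":[0,0,0],"fingers":12},{"slide":[0,0,0],"turn":[0,0,0],"fingers":12},{"slide":[0,0,0],"turn":[0,0,0],"fingers":12}]' 30
python3 -c "
from h import *
st()"
```

```text
time: 5.32
ee_pos: [525.9, -177.3, 94.6]
tcp_rot: [-0.0, -0.096, 0.995, 0.0]
contact_force: [-0.1, 0.0, -0.6]
width: 17.8
t 5.32 tcp [ 525.94 -177.33   94.59] jaw 100.96 zax [-0.e+00  1.e-04 -1.e+00] F [-0.12  0.02 -0.63] M [ 0.129  0.077 -0.025] w 17.84 q7 2.16
```

The gauge is held: width 17.8, no side load. I lift it straight up 125 mm.

```bash
python3 -m pendant '[{"slide":[0,0,4],"turn":[0,0,0],"fingers":12},{"slide":[0,0,8],"turn":[0,0,0],"fingers":12},{"slide":[0,0,14],"turn":[0,0,0],"fingers":12},{"slide":[0,0,20],"turn":[0,0,0],"fingers":12},{"slide":[0,0,25],"turn":[0,0,0],"fingers":12},{"slide":[0,0,25],"turn":[0,0,0],"fingers":12},{"slide":[0,0,20],"turn":[0,0,0],"fingers":12},{"slide":[0,0,9],"turn":[0,0,0],"fingers":12},{"slide":[0,0,0],"turn":[0,0,0],"fingers":12},{"slide":[0,0,0],"turn":[0,0,0],"fingers":12},{"slide":[0,0,0],"turn":[0,0,0],"fingers":12},{"slide":[0,0,0],"turn":[0,0,0],"fingers":12}]' 40
python3 - <<'E'
from h import *
st()
p=eyes.camera('side'); q=spotter.place_of(p,'gauge'); print(q[:2]); im=p['frame'][190:320,190:330]; cv2.imwrite('pics/side3.png',cv2.resize(im,None,fx=4.4,fy=4.4,interpolation=cv2.INTER_CUBIC))
E
```

```text
time: 6.32
ee_pos: [525.1, -177.1, 218.1]
tcp_rot: [-0.001, -0.096, 0.995, 0.0]
contact_force: [0.6, 0.4, -2.8]
width: 17.6
t 6.32 tcp [ 525.05 -177.12  218.08] jaw 100.96 zax [-2.7e-03  6.0e-04 -1.0e+00] F [ 0.58  0.38 -2.8 ] M [ 0.043 -0.006  0.016] w 17.64 q7 2.11
[{'centre': [262.6, 267.6], 'confidence': 0.54}]
```

View pics/side3.png

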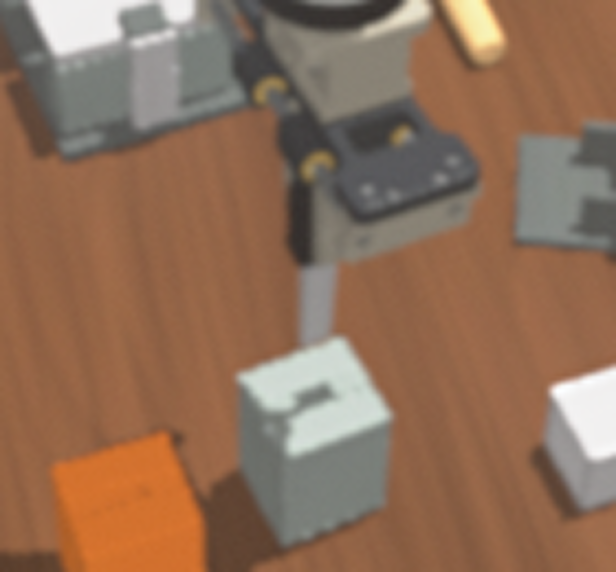

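The blade is clear of the slot, tip at crop (315,338). I carry it over the seam and turn it to 99.05°.

```bash
python3 -m pendant '[{"slide":[-2,15,0],"turn":[0,0,-0.9],"fingers":12},{"slide":[-3,25,0],"turn":[0,0,-1],"fingers":12},{"slide":[-4.2,35,0],"turn":[0,0,0],"fingers":12},{"slide":[-4.6,38,0],"turn":[0,0,0],"fingers":12},{"slide":[-4.6,38,0],"turn":[0,0,0],"fingers":12},{"slide":[-4.6,38,0],"turn":[0,0,0],"fingers":12},{"slide":[-4.6,38,0],"turn":[0,0,0],"fingers":12},{"slide":[-4.6,38,0],"turn":[0,0,0],"fingers":12},{"slide":[-4.6,38,0],"turn":[0,0,0],"fingers":12},{"slide":[-4.2,35,0],"turn":[0,0,0],"fingers":12},{"slide":[-3,25,0],"turn":[0,0,0],"fingers":12},{"slide":[-2.5,18.6,0],"turn":[0,0,0],"fingers":12},{"slide":[0,0,0],"turn":[0,0,0],"fingers":12},{"slide":[0,0,0],"turn":[0,0,0],"fingers":12},{"slide":[0,0,0],"turn":[0,0,0],"fingers":12},{"slide":[0,0,0],"turn":[0,0,0],"fingers":12},{"slide":[0,0,0],"turn":[0,0,0],"fingers":12},{"slide":[0,0,0],"turn":[0,0,0],"fingers":12},{"slide":[0,0,0],"turn":[0,0,0],"fingers":12},{"slide":[0,0,0],"turn":[0,0,0],"fingers":12}]' 45
python3 - <<'E'
from h import *
st()
o=[]
for n,r in (('side',(150,100,270,220)),('top',(185,185,265,265))):
    p=eyes.camera(n); a,b,d,e=r; im=p['frame'][b:e,a:d]; o.append(cv2.resize(im,(400,400),interpolation=cv2.INTER_CUBIC))
cv2.imwrite('pics/g4.png',np.hstack(o))
E
```

```text
time: 8.08
ee_pos: [479.6, 203.8, 219.7]
tcp_rot: [0.0, -0.079, 0.997, 0.0]
contact_force: [-0.4, -0.5, -1.5]
width: 17.8
t 8.08 tcp [479.59 203.75 219.67] jaw 99.01 zax [ 2.e-04  0.e+00 -1.e+00] F [-0.36 -0.51 -1.52] M [0.126 0.019 0.045] w 17.83 q7 1.27
```

View pics/g4.png

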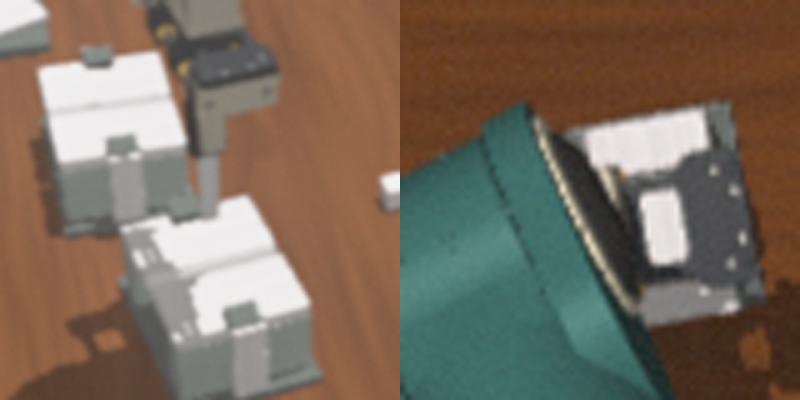

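The gauge hangs over the seam: blade at side crop (207,180), tip at about z 135. I lower it to about z 90 and check the lateral alignment.

```bash
python3 -m pendant '[{"slide":[-0.1,0.7,-8],"turn":[0,0,0],"fingers":12},{"slide":[0,0,-12],"turn":[0,0,0],"fingers":12},{"slide":[0,0,-12],"turn":[0,0,0],"fingers":12},{"slide":[0,0,-8],"turn":[0,0,0],"fingers":12},{"slide":[0,0,-4],"turn":[0,0,0],"fingers":12},{"slide":[0,0,0],"turn":[0,0,0],"fingers":12},{"slide":[0,0,0],"turn":[0,0,0],"fingers":12},{"slide":[0,0,0],"turn":[0,0,0],"fingers":12},{"slide":[0,0,0],"turn":[0,0,0],"fingers":12},{"slide":[0,0,0],"turn":[0,0,0],"fingers":12}]'
python3 - <<'E'
from fit import *
o,R=st()
p=eyes.camera('side'); a,b,d,e=(170,130,260,230); k=5.8
im=cv2.resize(p['frame'][b:e,a:d],None,fx=k,fy=k,interpolation=cv2.INTER_CUBIC); im2=im.copy()
F=[479.4,204.5,np.radians(9.05)]
G=[o['ee_pos'][0],o['ee_pos'][1],np.radians(9.0)]; zt=o['ee_pos'][2]-84.6
for X,po,c in ((box(-60,60,-78,78,82,82),F,(0,0,255)),(box(-60,60,0,0,74,74),F,(255,0,0)),(np.vstack([box(-8,8,-1.25,1.25,zt,zt),box(-8,8,-5,5,zt+75,zt+75)]),G,(0,255,0))):
    uv=(proj(p,place(X,po))-[a,b]+.5)*k
    cv2.polylines(im2,[cv2.convexHull(uv.astype(np.float32)).astype(np.int32)],True,c,1)
cv2.imwrite('pics/g5.png',np.hstack([im[:,120:500],im2[:,120:500]]))
E
```

```text
time: 9.02
ee_pos: [479.7, 205.0, 176.1]
tcp_rot: [0.001, -0.079, 0.997, 0.0]
contact_force: [-0.1, 0.3, -1.0]
width: 17.4
t 9.02 tcp [479.67 205.05 176.12] jaw 99.06 zax [ 1.e-03  6.e-04 -1.e+00] F [-0.08  0.3  -1.03] M [0.025 0.058 0.015] w 17.37 q7 1.28
```

View pics/g5.png

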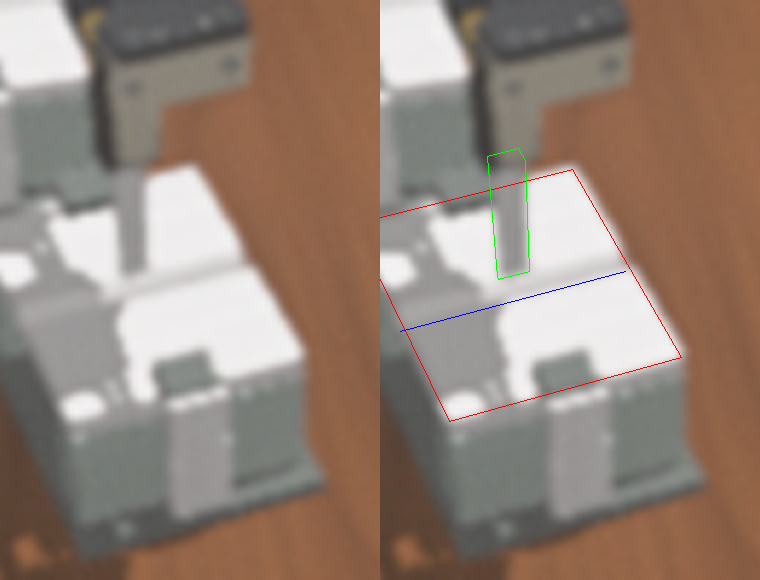

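The predicted tip (green) matches the picture at crop (133,276), and it lies above the seam. I get a force baseline and then enter the V slowly.

```bash
cat > r.py <<'E'
from h import *
o=telemetry.observe(); f=o['contact_force']; a=np.radians(9.05); n=np.array([-np.sin(a),np.cos(a)]); s=np.array([np.cos(a),np.sin(a)])
d=o['ee_pos'][:2]-[479.4,204.5]
print('t%.2f tipz %.2f perp %.2f along %.2f | Fperp %.2f Falong %.2f Fz %.2f M %s w %.2f'%(o['time'],o['ee_pos'][2]-84.6,d@n,d@s,f[:2]@n,f[:2]@s,f[2],o['ft_torque'].round(2),o['width']))
E
Z='-m pendant'
python3 -m pendant '[{"slide":[0,0,0],"turn":[0,0,0],"fingers":12}]' >/dev/null; python3 r.py
python3 -m pendant '[{"slide":[0,0,0],"turn":[0,0,0],"fingers":12}]' >/dev/null; python3 r.py
python3 -m pendant '[{"slide":[0,0,0],"turn":[0,0,0],"fingers":12}]' >/dev/null; python3 r.py
python3 -m pendant '[{"slide":[0,-0.3,-2.5],"turn":[0,0,0],"fingers":12},{"slide":[0,0,-2.5],"turn":[0,0,0],"fingers":12},{"slide":[0,0,-2.5],"turn":[0,0,0],"fingers":12}]' >/dev/null; python3 r.py
python3 -m pendant '[{"slide":[0,0,-2.5],"turn":[0,0,0],"fingers":12},{"slide":[0,0,0],"turn":[0,0,0],"fingers":12}]' >/dev/null; python3 r.py
python3 -m pendant '[{"slide":[0,0,0],"turn":[0,0,0],"fingers":12}]' >/dev/null; python3 r.py
python3 -m pendant '[{"slide":[0,0,0],"turn":[0,0,0],"fingers":12}]' >/dev/null; python3 r.py
```

```text
t9.15 tipz 91.31 perp 0.46 along 0.17 | Fperp -0.37 Falong -0.33 Fz -0.61 M [ 0.03 -0.04 -0.06] w 17.64
t9.23 tipz 91.18 perp 0.41 along 0.10 | Fperp -0.89 Falong -0.34 Fz -1.55 M [ 0.08 -0.01  0.06] w 17.58
t9.32 tipz 91.10 perp 0.43 along 0.05 | Fperp 0.69 Falong -0.09 Fz -0.93 M [0.04 0.02 0.01] w 17.82
t9.57 tipz 83.16 perp 0.05 along -0.13 | Fperp 0.38 Falong 0.53 Fz -2.31 M [ 0.02 -0.01 -0.05] w 17.69
t9.73 tipz 80.27 perp -0.03 along -0.45 | Fperp -0.33 Falong -0.08 Fz -0.47 M [ 0.04  0.04 -0.  ] w 17.77
t9.82 tipz 80.69 perp 0.08 along -0.22 | Fperp 0.22 Falong 0.15 Fz -1.44 M [ 0.06  0.03 -0.05] w 17.81
t9.90 tipz 80.98 perp 0.16 along 0.01 | Fperp -0.81 Falong -0.16 Fz -0.63 M [ 0.05  0.   -0.04] w 17.73
```

```bash

python3 -m pendant '[{"slide":[0,0,-2],"turn":[0,0,0],"fingers":12},{"slide":[0,0,-1],"turn":[0,0,0],"fingers":12}]' >/dev/null; python3 r.py
python3 -m pendant '[{"slide":[0,0,-2],"turn":[0,0,0],"fingers":12},{"slide":[0,0,-1],"turn":[0,0,0],"fingers":12}]' >/dev/null; python3 r.py
python3 -m pendant '[{"slide":[0,0,-2],"turn":[0,0,0],"fingers":12},{"slide":[0,0,0],"turn":[0,0,0],"fingers":12}]' >/dev/null; python3 r.py
python3 -m pendant '[{"slide":[0,0,-2],"turn":[0,0,0],"fingers":12},{"slide":[0,0,0],"turn":[0,0,0],"fingers":12}]' >/dev/null; python3 r.py
python3 -m pendant '[{"slide":[0,0,0],"turn":[0,0,0],"fingers":12},{"slide":[0,0,0],"turn":[0,0,0],"fingers":12}]' >/dev/null; python3 r.py
```

```text
t10.07 tipz 77.92 perp 0.11 along 0.00 | Fperp -0.74 Falong -0.22 Fz -0.82 M [ 0.04  0.02 -0.03] w 17.70
t10.23 tipz 74.73 perp 0.09 along -0.16 | Fperp -0.06 Falong 0.13 Fz -0.55 M [ 0.01  0.   -0.04] w 17.89
t10.40 tipz 72.59 perp 0.02 along -0.30 | Fperp 0.58 Falong -0.03 Fz -0.99 M [-0.02  0.02 -0.05] w 17.68
t10.57 tipz 70.66 perp 0.03 along -0.20 | Fperp 0.54 Falong -0.06 Fz -0.25 M [ 0.03  0.   -0.01] w 18.03
t10.73 tipz 71.01 perp 0.09 along 0.01 | Fperp 0.60 Falong 0.83 Fz -0.74 M [ 0.07  0.05 -0.01] w 17.81
```

The tip has entered the gap with no contact. I continue down.

```bash

python3 -m pendant '[{"slide":[0,0,-1.5],"turn":[0,0,0],"fingers":12},{"slide":[0,0,-1.5],"turn":[0,0,0],"fingers":12}]' >/dev/null; python3 r.py
python3 -m pendant '[{"slide":[0,0,-1.5],"turn":[0,0,0],"fingers":12},{"slide":[0,0,-1.5],"turn":[0,0,0],"fingers":12}]' >/dev/null; python3 r.py
python3 -m pendant '[{"slide":[0,0,-1.5],"turn":[0,0,0],"fingers":12},{"slide":[0,0,-1.5],"turn":[0,0,0],"fingers":12}]' >/dev/null; python3 r.py
python3 -m pendant '[{"slide":[0,0,-1.5],"turn":[0,0,0],"fingers":12},{"slide":[0,0,0],"turn":[0,0,0],"fingers":12}]' >/dev/null; python3 r.py
python3 -m pendant '[{"slide":[0,0,-1.5],"turn":[0,0,0],"fingers":12},{"slide":[0,0,0],"turn":[0,0,0],"fingers":12}]' >/dev/null; python3 r.py
python3 -m pendant '[{"slide":[0,0,0],"turn":[0,0,0],"fingers":12},{"slide":[0,0,0],"turn":[0,0,0],"fingers":12}]' >/dev/null; python3 r.py
```

```text
t10.90 tipz 68.01 perp 0.11 along 0.05 | Fperp 0.34 Falong 0.70 Fz 0.19 M [ 0.02  0.02 -0.03] w 17.74
t11.07 tipz 64.80 perp 0.08 along -0.09 | Fperp -0.53 Falong -0.53 Fz -1.44 M [ 0.03  0.01 -0.01] w 17.98
t11.23 tipz 61.79 perp 0.06 along -0.06 | Fperp 0.41 Falong -0.09 Fz -1.14 M [ 0.03 -0.06 -0.03] w 17.66
t11.40 tipz 60.12 perp 0.03 along -0.26 | Fperp -0.01 Falong -0.57 Fz -1.44 M [ 0.05 -0.04  0.06] w 17.41
t11.57 tipz 58.80 perp 0.08 along -0.14 | Fperp -0.41 Falong 0.14 Fz -1.55 M [ 0.08  0.02 -0.  ] w 17.97
t11.73 tipz 59.02 perp 0.11 along -0.00 | Fperp 0.09 Falong 0.63 Fz -1.87 M [-0.01  0.03  0.04] w 17.83
```

```bash

python3 -m pendant '[{"slide":[0,0,-1],"turn":[0,0,0],"fingers":12},{"slide":[0,0,-1],"turn":[0,0,0],"fingers":12}]' >/dev/null; python3 r.py
python3 -m pendant '[{"slide":[0,0,-1],"turn":[0,0,0],"fingers":12},{"slide":[0,0,-1],"turn":[0,0,0],"fingers":12}]' >/dev/null; python3 r.py
python3 -m pendant '[{"slide":[0,0,-1],"turn":[0,0,0],"fingers":12},{"slide":[0,0,0],"turn":[0,0,0],"fingers":12}]' >/dev/null; python3 r.py
python3 -m pendant '[{"slide":[0,0,-1],"turn":[0,0,0],"fingers":12},{"slide":[0,0,0],"turn":[0,0,0],"fingers":12}]' >/dev/null; python3 r.py
python3 -m pendant '[{"slide":[0,0,0],"turn":[0,0,0],"fingers":12},{"slide":[0,0,0],"turn":[0,0,0],"fingers":12}]' >/dev/null; python3 r.py
```

```text
t11.90 tipz 57.03 perp 0.11 along 0.06 | Fperp 0.85 Falong 0.78 Fz -0.92 M [0.03 0.01 0.02] w 17.54
t12.07 tipz 54.88 perp 0.10 along -0.07 | Fperp -0.47 Falong 0.15 Fz -0.98 M [0.07 0.04 0.  ] w 17.94
t12.23 tipz 53.74 perp 0.04 along -0.18 | Fperp 0.23 Falong -0.60 Fz -1.03 M [0.03 0.05 0.01] w 17.54
t12.40 tipz 52.80 perp 0.08 along -0.14 | Fperp -0.50 Falong -0.18 Fz -1.98 M [-0.    0.04 -0.01] w 17.50
t12.57 tipz 53.01 perp 0.12 along -0.02 | Fperp 0.07 Falong 0.24 Fz -1.66 M [ 0.01  0.   -0.01] w 18.20
```

```bash

python3 -m pendant '[{"slide":[0,0,-1],"turn":[0,0,0],"fingers":12},{"slide":[0,0,-1],"turn":[0,0,0],"fingers":12}]' >/dev/null; python3 r.py
python3 -m pendant '[{"slide":[0,0,-1],"turn":[0,0,0],"fingers":12},{"slide":[0,0,0],"turn":[0,0,0],"fingers":12}]' >/dev/null; python3 r.py
python3 -m pendant '[{"slide":[0,0,-1],"turn":[0,0,0],"fingers":12},{"slide":[0,0,0],"turn":[0,0,0],"fingers":12}]' >/dev/null; python3 r.py
python3 -m pendant '[{"slide":[0,0,-1],"turn":[0,0,0],"fingers":12},{"slide":[0,0,0],"turn":[0,0,0],"fingers":12}]' >/dev/null; python3 r.py
python3 -m pendant '[{"slide":[0,0,-1],"turn":[0,0,0],"fingers":12},{"slide":[0,0,0],"turn":[0,0,0],"fingers":12}]' >/dev/null; python3 r.py
python3 -m pendant '[{"slide":[0,0,0],"turn":[0,0,0],"fingers":12},{"slide":[0,0,0],"turn":[0,0,0],"fingers":12}]' >/dev/null; python3 r.py
```

```text
t12.73 tipz 51.03 perp 0.12 along 0.04 | Fperp -0.06 Falong 0.60 Fz -1.75 M [ 0.06  0.03 -0.04] w 17.85
t12.90 tipz 49.75 perp 0.07 along -0.21 | Fperp -0.17 Falong -1.32 Fz -2.18 M [ 0.04  0.01 -0.01] w 17.98
t13.07 tipz 48.80 perp 0.09 along -0.16 | Fperp 0.02 Falong 0.06 Fz -1.70 M [ 0.05  0.03 -0.03] w 17.43
t13.23 tipz 47.83 perp 0.07 along -0.13 | Fperp 0.32 Falong 0.78 Fz -1.41 M [ 0.03 -0.03  0.  ] w 17.66
t13.40 tipz 46.82 perp 0.07 along -0.13 | Fperp 0.01 Falong -0.13 Fz -2.41 M [ 0.05  0.02 -0.01] w 17.81
t13.57 tipz 47.01 perp 0.11 along -0.01 | Fperp -0.07 Falong -0.17 Fz -1.57 M [ 0.09 -0.    0.01] w 17.99
```

```bash

python3 -m pendant '[{"slide":[0,0,-1],"turn":[0,0,0],"fingers":12},{"slide":[0,0,-1],"turn":[0,0,0],"fingers":12}]' >/dev/null; python3 r.py
python3 -m pendant '[{"slide":[0,0,-1],"turn":[0,0,0],"fingers":12},{"slide":[0,0,0],"turn":[0,0,0],"fingers":12}]' >/dev/null; python3 r.py
python3 -m pendant '[{"slide":[0,0,-1],"turn":[0,0,0],"fingers":12},{"slide":[0,0,0],"turn":[0,0,0],"fingers":12}]' >/dev/null; python3 r.py
python3 -m pendant '[{"slide":[0,0,-1],"turn":[0,0,0],"fingers":12},{"slide":[0,0,0],"turn":[0,0,0],"fingers":12}]' >/dev/null; python3 r.py
python3 -m pendant '[{"slide":[0,0,-1],"turn":[0,0,0],"fingers":12},{"slide":[0,0,0],"turn":[0,0,0],"fingers":12}]' >/dev/null; python3 r.py
python3 -m pendant '[{"slide":[0,0,0],"turn":[0,0,0],"fingers":12},{"slide":[0,0,0],"turn":[0,0,0],"fingers":12}]' >/dev/null; python3 r.py
```

```text
t13.73 tipz 45.01 perp 0.10 along 0.04 | Fperp -0.08 Falong 0.10 Fz -1.21 M [ 0.05 -0.02 -0.05] w 17.69
t13.90 tipz 43.74 perp 0.05 along -0.20 | Fperp -0.34 Falong 0.29 Fz -1.84 M [-0.    0.01  0.03] w 17.71
t14.07 tipz 42.81 perp 0.06 along -0.14 | Fperp -0.62 Falong -0.13 Fz -0.87 M [ 0.04 -0.    0.01] w 17.68
t14.23 tipz 41.86 perp 0.08 along -0.11 | Fperp 0.01 Falong -0.34 Fz -1.30 M [ 0.04 -0.03  0.  ] w 17.48
t14.40 tipz 40.88 perp 0.12 along -0.06 | Fperp 0.22 Falong 0.09 Fz -1.51 M [0.09 0.05 0.  ] w 17.44
t14.57 tipz 40.99 perp 0.12 along -0.05 | Fperp 0.26 Falong -0.18 Fz -0.82 M [ 0.09  0.02 -0.03] w 18.18
```

```bash

python3 -m pendant '[{"slide":[0,0,-1],"turn":[0,0,0],"fingers":12},{"slide":[0,0,0],"turn":[0,0,0],"fingers":12}]' >/dev/null; python3 r.py
python3 -m pendant '[{"slide":[0,0,-1],"turn":[0,0,0],"fingers":12},{"slide":[0,0,0],"turn":[0,0,0],"fingers":12}]' >/dev/null; python3 r.py
python3 -m pendant '[{"slide":[0,0,-1],"turn":[0,0,0],"fingers":12},{"slide":[0,0,0],"turn":[0,0,0],"fingers":12}]' >/dev/null; python3 r.py
python3 -m pendant '[{"slide":[0,0,-1],"turn":[0,0,0],"fingers":12},{"slide":[0,0,0],"turn":[0,0,0],"fingers":12}]' >/dev/null; python3 r.py
python3 -m pendant '[{"slide":[0,0,0],"turn":[0,0,0],"fingers":12},{"slide":[0,0,0],"turn":[0,0,0],"fingers":12}]' >/dev/null; python3 r.py
```

```text
t14.73 tipz 39.90 perp 0.20 along -0.03 | Fperp 0.16 Falong -0.24 Fz -1.38 M [0.12 0.   0.02] w 18.10
t14.90 tipz 38.87 perp 0.20 along -0.03 | Fperp 0.43 Falong 0.54 Fz -1.45 M [ 0.23 -0.03  0.01] w 17.92
t15.07 tipz 37.88 perp 0.24 along -0.03 | Fperp 1.09 Falong -0.16 Fz -2.07 M [0.27 0.01 0.03] w 17.74
t15.23 tipz 36.90 perp 0.26 along -0.01 | Fperp 0.64 Falong -0.35 Fz -1.85 M [0.37 0.   0.06] w 17.74
t15.40 tipz 36.94 perp 0.27 along -0.03 | Fperp 1.41 Falong 0.50 Fz -1.65 M [ 0.41  0.02 -0.01] w 17.64
```

Light contact appears on the plate_a side, with Fperp about +1.2 and Mx rising. I shift 0.4 mm across the seam and go on.

```bash

python3 -m pendant '[{"slide":[-0.06,0.4,0],"turn":[0,0,0],"fingers":12},{"slide":[0,0,0],"turn":[0,0,0],"fingers":12}]' >/dev/null; python3 r.py
python3 -m pendant '[{"slide":[0,0,0],"turn":[0,0,0],"fingers":12},{"slide":[0,0,0],"turn":[0,0,0],"fingers":12}]' >/dev/null; python3 r.py
python3 -m pendant '[{"slide":[0,0,-1],"turn":[0,0,0],"fingers":12},{"slide":[0,0,0],"turn":[0,0,0],"fingers":12}]' >/dev/null; python3 r.py
python3 -m pendant '[{"slide":[0,0,-1],"turn":[0,0,0],"fingers":12},{"slide":[0,0,0],"turn":[0,0,0],"fingers":12}]' >/dev/null; python3 r.py
```

```text
t15.57 tipz 36.95 perp 0.31 along -0.12 | Fperp -0.27 Falong 0.52 Fz -1.91 M [ 0.12  0.   -0.02] w 17.76
t15.73 tipz 36.98 perp 0.33 along -0.12 | Fperp 0.19 Falong -0.23 Fz -1.20 M [ 0.14  0.06 -0.06] w 17.98
t15.90 tipz 35.86 perp 0.38 along -0.09 | Fperp 0.03 Falong -0.78 Fz -1.52 M [ 0.14  0.01 -0.01] w 17.68
t16.07 tipz 34.88 perp 0.41 along 0.01 | Fperp 0.55 Falong -0.33 Fz -1.76 M [ 0.11 -0.04  0.02] w 17.42
```

```bash

python3 -m pendant '[{"slide":[0,0,-1],"turn":[0,0,0],"fingers":12},{"slide":[0,0,0],"turn":[0,0,0],"fingers":12}]' >/dev/null; python3 r.py
python3 -m pendant '[{"slide":[0,0,-1],"turn":[0,0,0],"fingers":12},{"slide":[0,0,0],"turn":[0,0,0],"fingers":12}]' >/dev/null; python3 r.py
python3 -m pendant '[{"slide":[0,0,-1],"turn":[0,0,0],"fingers":12},{"slide":[0,0,0],"turn":[0,0,0],"fingers":12}]' >/dev/null; python3 r.py
python3 -m pendant '[{"slide":[0,0,0],"turn":[0,0,0],"fingers":12},{"slide":[0,0,0],"turn":[0,0,0],"fingers":12}]' >/dev/null; python3 r.py
```

```text
t16.23 tipz 33.99 perp 0.44 along 0.07 | Fperp 0.29 Falong -0.43 Fz -0.78 M [ 0.03 -0.09 -0.01] w 17.88
t16.40 tipz 33.18 perp 0.44 along 0.19 | Fperp -0.22 Falong 0.27 Fz 1.77 M [-0.05 -0.01 -0.  ] w 17.78
t16.57 tipz 32.43 perp 0.43 along 0.32 | Fperp -0.43 Falong -0.60 Fz 3.90 M [-0.14  0.1  -0.05] w 17.67
t16.73 tipz 32.43 perp 0.42 along 0.40 | Fperp -1.43 Falong -1.17 Fz 4.61 M [-0.26  0.11  0.04] w 17.95
```

The resistance has risen to about 6 N at tip z 32.4, with slight load on the plate_b side. I ease it 0.12 mm back and average.

```bash

python3 -m pendant '[{"slide":[0.02,-0.12,0],"turn":[0,0,0],"fingers":12},{"slide":[0,0,0],"turn":[0,0,0],"fingers":12}]' >/dev/null; python3 r.py
python3 -m pendant '[{"slide":[0,0,0],"turn":[0,0,0],"fingers":12}]' >/dev/null; python3 r.py
python3 -m pendant '[{"slide":[0,0,0],"turn":[0,0,0],"fingers":12}]' >/dev/null; python3 r.py
python3 -m pendant '[{"slide":[0,0,0],"turn":[0,0,0],"fingers":12}]' >/dev/null; python3 r.py
python3 -m pendant '[{"slide":[0,0,0],"turn":[0,0,0],"fingers":12}]' >/dev/null; python3 r.py
python3 -m pendant '[{"slide":[0,0,0],"turn":[0,0,0],"fingers":12}]' >/dev/null; python3 r.py; python3 -c "
from h import *
st()"
```

```text
t16.90 tipz 32.46 perp 0.45 along 0.38 | Fperp -0.33 Falong -0.90 Fz 5.16 M [-0.17  0.11 -0.03] w 17.69
t16.98 tipz 32.43 perp 0.44 along 0.35 | Fperp -0.26 Falong -0.17 Fz 5.76 M [-0.21  0.12 -0.03] w 17.64
t17.07 tipz 32.43 perp 0.44 along 0.35 | Fperp -0.40 Falong -1.15 Fz 5.10 M [-0.18  0.13 -0.  ] w 17.81
t17.15 tipz 32.46 perp 0.43 along 0.37 | Fperp -0.75 Falong -0.01 Fz 4.69 M [-0.21  0.1   0.  ] w 17.80
t17.23 tipz 32.44 perp 0.41 along 0.37 | Fperp -0.39 Falong -0.55 Fz 6.02 M [-0.18  0.15 -0.07] w 17.82
t17.32 tipz 32.44 perp 0.42 along 0.36 | Fperp 0.36 Falong 0.22 Fz 5.74 M [-0.16  0.16 -0.01] w 18.05
t 17.32 tcp [479.69 204.97 117.04] jaw 99.06 zax [ 9.e-04  4.e-04 -1.e+00] F [0.16 0.39 5.74] M [-0.162  0.156 -0.009] w 18.05 q7 1.28
```

It is holding at about 5.4 N on the sensor, or about 6.7 N over the free-hanging baseline, with lateral load under 0.5 N. I take a last look.

```bash
python3 - <<'E'
from fit import *
P=pickle.load(open('p0.pkl','rb'))
o,R=st()
p=eyes.camera('side'); a,b,d,e=(170,130,260,230); k=5.8
im=cv2.resize(p['frame'][b:e,a:d],None,fx=k,fy=k,interpolation=cv2.INTER_CUBIC); im2=im.copy()
F=[479.4,204.5,np.radians(9.05)]
G=[o['ee_pos'][0],o['ee_pos'][1],np.radians(9.0)]; zt=o['ee_pos'][2]-84.6
for X,po,c in ((box(-60,60,-78,78,82,82),F,(0,0,255)),(np.vstack([box(-8,8,-3.5,3.5,74,74),box(-8,8,-5,5,zt+75,zt+75)]),G,(0,255,0)),(box(-15,15,-9,9,zt+75,zt+125),G,(255,255,0))):
    uv=(proj(p,place(X,po))-[a,b]+.5)*k
    cv2.polylines(im2,[cv2.convexHull(uv.astype(np.float32)).astype(np.int32)],True,c,1)
cv2.imwrite('pics/g6.png',np.hstack([im[:,120:500],im2[:,120:500]]))
# bystanders: difference to start
A=P['side']['frame'][140:310,255:370]; B=p['frame'][140:310,255:370]
cv2.imwrite('pics/by6.png',np.hstack([cv2.resize(x,None,fx=3,fy=3) for x in(A,B,cv2.absdiff(A,B))])[:600,:1035] if 0 else cv2.resize(np.hstack([A,B]),None,fx=3.4,fy=3.4)); print('maxdiff',cv2.absdiff(A,B).max(),'mean',cv2.absdiff(A,B).mean())
E
```

```text
t 17.32 tcp [479.69 204.97 117.04] jaw 99.06 zax [ 9.e-04  4.e-04 -1.e+00] F [0.16 0.39 5.74] M [-0.162  0.156 -0.009] w 18.05 q7 1.28
maxdiff 174 mean 4.541653878942881
```

View pics/g6.png

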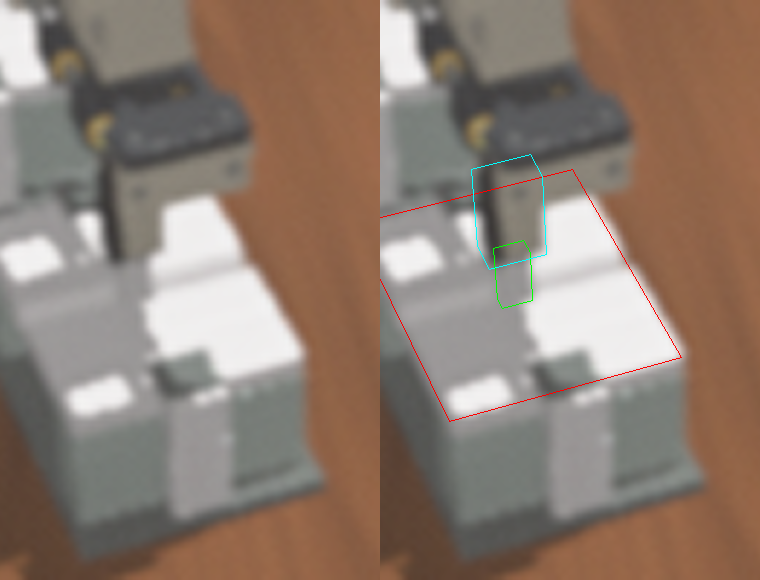

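View pics/by6.png

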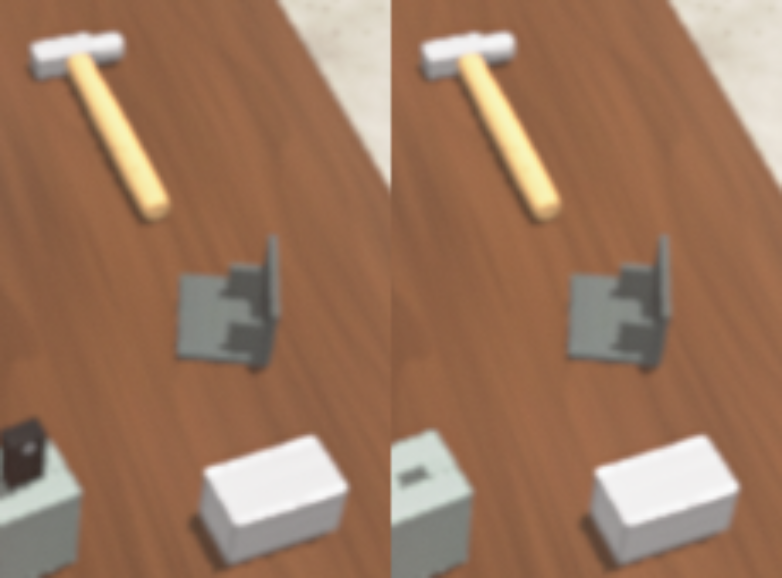

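The picture shows the blade in the seam, with the handle's underside at crop about (130,255) where predicted, and the plate outline still matching. Hammer, bracket and tube match the start picture. I hand in.

```bash
python3 r.py; python3 -c "
from bench import order
print(order.hand_in())"; python3 r.py
```

```text
t17.37 tipz 32.43 perp 0.42 along 0.37 | Fperp -0.99 Falong -0.22 Fz 5.83 M [-0.15  0.11 -0.02] w 17.52
the job is handed in; nothing more can be done
None
the job is handed in; nothing more can be done
```

I took the gauge out of the grey stand and lowered it upright into the seam of the right-hand fixture. I handed in still holding it there at 17.4 s; the hand-in reported no verdict.

- **Fit:** The tip sits at about z 32.4 mm, roughly 42 mm below the plates' origins. The blade is aligned with the seam to within about 0.1° and tilted less than 0.1°.
- **Force:** Resistance to lowering was about 5.4 N on the sensor, or about 6.7 N once the gauge's hanging weight is counted. The load across the seam stayed at or below about 1 N, noise included, against the 16 N that would slide plate_b.
- **On the way down:** The blade first touched plate_a lightly, at about 1.4 N. I re-centred it by 0.4 mm and later eased it back 0.12 mm.
- **Pictures:** In the last side picture the plate outline matched my fit, and the hammer, bracket and tube were where they started. The arm blocks the top camera's view of the seam, so I only checked from the side that the plates had not moved. That picture and the low side force agree.

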